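# Turn the warmer's heat ring down without touching the timer

### The job

Closing time at the coffee kiosk: turn the black outer heat ring of the milk warmer anticlockwise all the way down until it rests against its stop at the red mark, but do not force it against the stop, and leave the orange timer knob in its middle as it is set. Then press the white button beside it fully in and let it go, so that the setting is stored. Leave the jug, the jar and the tamper where they are.

Things in the scene. Friction and masses are not known exactly. Their poses are not given: they have to be found in the camera images.
- warmer: countertop milk warmer, fixed: aluminium box 300 (x) x 260 (y) x 60 mm high, green control panel on top along its front (-x) edge, dark round hot plate behind it (144 mm across, 4 mm high, centre at x +70 mm). Origin: centre of its underside, on the counter; x points from panel to back, y left, z up. Dial axis at x -85, y +55 mm, white button at x -85, y -65 mm
- dial_axis (a point): on the knobs' common vertical axis, 76 mm above the counter, at half height of the black outer heat ring; fixed to the warmer, same axes. The ring: 60 mm across, 64 to 88 mm above the counter, round, finely ribbed side. Below it only a narrower rubber seat (54 mm across) and the panel's face at 60 mm: fingers may reach down to about 63 mm beside it
- heat_ring (a joint): angle of the outer ring on its seat, rad; grows clockwise seen from above; 0 = on the rigid minimum stop (its white line at the red bar, on the dial's front left, the warmer's -x +y direction), 4.5 = maximum. Starts at 1.7 to 2.5. A steady friction of 0.21 N m resists turning; it stays where it is left
- dial_seat (a joint): twist of the rubber seat under the heat ring, rad, 0 unloaded, clockwise from above positive (negative while turning anticlockwise). A spring of 3 N m per rad: turning the ring twists it about 0.07, so the ring lags that much behind the hand; on the stop it twists further with the moment put on. Beyond 0.14 (0.42 N m) the stop is being forced
- ring_mark (a point): white line on the ring's top, 22 mm from the axis, 88 mm above the counter; it turns with the ring
- timer_knob (a joint): angle of the inner orange timer knob, rad, clockwise from above, 0 to 4.5; must stay as it is set. Knob 26 mm across, standing out of the ring's middle from 90 to 112 mm above the counter; turns at a light touch (0.012 N m)
- timer_mark (a point): white line on the timer knob's top at its rim, 11 mm from the axis
- store_button (a joint): travel of the white push button downward, m: 0 out, 0.006 fully in; it springs back, about 5 N fully in
- store_button_top (a point): centre of the white button's top face, 26 mm across, facing up
- jug: steel milk jug (mug) with handle, 76 mm across, 70 mm high, loose on the hot plate; origin at the centre of its underside
- jar: glass jar with a blue lid, 72 mm across, 100 mm high, loose on the counter beside the warmer; origin at the centre of its underside
- tamper: dark steel coffee tamper standing on its 58 mm base, 84 mm high, loose on the counter beside the warmer; origin at the centre of its underside

How it is judged:
On the way, in this order (a step that is already met when the one before it is completed fails the run):
1. the heat ring is turned down onto its stop (value of joint heat_ring below 0.03 rad), for 0.2 s.
2. then the white button is pressed fully in (value of joint store_button above 0.005 m), for 0.05 s.
At the end, for the whole second after the job is handed in: the heat ring rests within 0.035 rad of its minimum stop, the timer knob's mark is within 2 mm of where it started, the button is out again after its press, and jug, jar and tamper stand within 20 mm of their starts (value of joint heat_ring below 0.035 rad and distance of timer_mark from where it was at the start of the episode below 0.002 m and value of joint store_button below 0.002 m and distance of each of jug, jar, tamper from where it was at the start of the episode below 0.02 m); the robot touches nothing.
It fails at once if the stop is forced: the dial's rubber seat is twisted beyond 0.14 rad (0.42 N m) either way (value of joint dial_seat below -0.14 rad or value of joint dial_seat above 0.14 rad).
It fails at once if the timer knob is turned (its mark moves more than 3 mm) (distance of timer_mark from where it was at the start of the episode above 0.003 m).
It fails at once if the button is pressed before the heat ring is down (value of joint store_button above 0.003 m and value of joint heat_ring above 0.06 rad).
It fails at once if jug, jar or tamper is knocked over (angle between any of jug, jar, tamper's own z axis and vertical above 0.5 rad).
It also fails if it takes over 64 s, if anything falls off the work surface, if the arm or the gripper's body presses on something with over 40 N, if the wrist force passes 120 N, or if a joint passes its speed limit or range.

### The arm

A 6-joint arm with a two-finger parallel gripper is mounted at the origin on the work surface. World frame = base frame: x ahead of the robot, y to its left, z up, the work surface at z = 0. Lengths are in m, angles in rad, forces in N, time in s.
With the tool pointing down it reaches from about 0.35 to 0.975 m from the base axis. Payload 4.9 kg.
Tool frame: the origin (TCP) lies on the front face of the gripper's body, between the roots of the fingers; the fingertips stand ctrl.tip_extent ahead of it and the grasp point (between the pads) lies 54 mm ahead of it (ctrl.tip_extent is the distance from the TCP to the fingertips, in m); z points along the fingers, y is the line along which they close (so a half turn about z gives the same grasp; the last joint's range is limited). The gripper opens to 85 mm and grips with 20 to 120 N. Pads are 22 mm wide; open, the fingers measure 114 mm over their backs; the gripper's body (76 mm by 85 mm) begins 54 mm behind the grasp point. The pads swing forward as they close: fully open they stand 13 mm farther back than shut.
Start: joints at [-0.119, 0.053, 1.613, -0, 1.476, -0.119], TCP at [0.625, 0, 0.304] pointing down, gripper open.
Joint ranges: [-3.01, 3.01], [-1.01, 2.22], [0.06, 2.58], [-1.02, 4.17], [0.09, 2.62], [-3.14, 3.14]. Speed limits (rad/s): [2.57, 2.57, 3.14, 3.14, 3.14, 3.14].

### API

Orientations are given as a rotation vector (axis times angle).
In Python, from station import ctrl gives the robot as it stands.
- The arm moves only by the tool apply_moves, never from a script. Its argument "rows" is one flat list of numbers, 6 for each row, row after row: the shift along the tool's x, y, z normalised to -1 to 1, where 1 is 0.6 m, then the turn, a rotation vector about the tool's x, y, z normalised to -1 to 1, where 1 is 90 degrees. A call has 1 to 20 rows; each row is the pose to reach, as a shift and turn from the pose commanded when the call began, along the tool's axes at that moment; what a row does not reach only later rows make up. A row lasts 1/10 s, in which the tool goes at most 50 mm and 8.59 degrees, less where a joint would pass 70% of its speed; a pose out of reach is approached as far as the arm can. A call with a number of a shift or a turn outside -1 to 1 is refused whole. A call with a gripper value outside its range is refused whole. "grip" is the opening, from 0 (shut) to 1 (fully open), set as the call begins (left out, the last holds). The fingers move at their own pace and stop on an object; "grip_force" is the grip in N (left out, the last holds). Time passes only in rows, so rows that repeat a pose let the fingers close. It gives the time, the measured TCP pose, the force, the opening and the grip force at its end, in the units of the state.
- ctrl.get_obs(): the state, without advancing time (a new reading comes with each control period).
- ctrl.get_image(name): name is "scene" or "side" or "wrist"; returns (picture, depth): 480x640x3 uint8, blue, green, red; 480x640 float32, m along the optical axis (not along the pixel's ray), 0 where there is no reading.
- ctrl.camera_model(name): a dict with "mtx" (3x3 intrinsics, pixels), "R" (3x3) and "t" (3): a world point X has camera coordinates R X + t; the wrist camera has in their place "tool_from_camera" (4x4, takes a point from camera to tool coordinates, whose origin is the TCP and whose axes are the flange's). Camera axes: x right, y down, z forward; pixel columns grow to the right and rows downward; lengths in m; the calibration is good to about 2 mm. The wrist camera is an equidistant fisheye: a pixel r from the principal point sees the ray r / f radians off the axis. A picture is of the moment at which its call begins: read the wrist's pose just before it. camera_model takes no time and is no camera call.
- ctrl.finish_job(): hands the job in; it is judged then, once.
The state is a dict: "t": time; "q": joint angles; "dq": joint speeds; "effort": joint torques, N m; "tool_pos": TCP position; "tool_rot": TCP orientation; "contact_force": force on the tool from outside, world axes, zero at the start; "wrist_torque": the same for the moment, N m; "opening": finger opening in m; "grip_force": force on a finger pad.
Only numpy, scipy, OpenCV 4.12 (cv2) and the standard library are available. Lean on these libraries where they do the work, as an engineer would, in place of code of your own. Each camera call takes 0.05 s, during which the arm holds its last target. There are 200 camera calls.

## Working session

There is one attempt and no reset: what is moved stays moved. The work goes in short steps, Python scripts to look and compute and a tool call to move; the robot and the scene stay as the last step left them, time stands still between calls to the robot, and variables do not carry over. Pictures are saved under pics/ and viewed, at most 10 in all, crops included, and the job is handed in when it is done.

Besides the shell and the picture viewer there is one more tool, called after ">>>" as a command line: name --argument value ..., lists and objects as JSON in quotes. apply_moves: Moves the arm, as the interface text tells. Its arguments: {"type":"object","properties":{"rows":{"type":"array","items":{"type":"number"}},"grip":{"type":"number"},"grip_force":{"type":"number"}},"required":["rows"]}

```bash
ls; mkdir -p pics; cat > h.py <<'E'
import numpy as np,cv2
from station import ctrl
from scipy.spatial.transform import Rotation as Ro
def ray(name,u,v,z):
    m=ctrl.camera_model(name);K=np.array(m["mtx"]);R=np.array(m["R"]);t=np.array(m["t"])
    d=R.T@np.linalg.inv(K)@np.array([u,v,1.]);c=-R.T@t
    return c+d*(z-c[2])/d[2]
def proj(name,X):
    m=ctrl.camera_model(name);p=np.array(m["R"])@np.array(X)+np.array(m["t"]);p=np.array(m["mtx"])@p
    return p[:2]/p[2]
E
python3 - <<'E'
from h import *
o=ctrl.get_obs();print(o);print(ctrl.tip_extent)
for n in("scene","side","wrist"):
    im,d=ctrl.get_image(n);cv2.imwrite(f"pics/{n}0.png",im);np.save(f"pics/{n}0.npy",d);print(n,ctrl.camera_model(n))
E
```

```text
pics
{'t': 0.0, 'q': array([-1.19046021e-01,  5.33647140e-02,  1.61428814e+00,  7.11332696e-06,
        1.47602271e+00, -1.18962895e-01]), 'dq': array([1.92780530e-05, 2.71897598e-04, 1.38453403e-04, 4.82142604e-04,
       5.48265834e-05, 9.96735197e-04]), 'effort': array([ 2.70554956e-04, -3.93670499e+01, -3.70175600e+01, -1.62778279e-04,
        6.93513779e-03, -6.06393527e-06]), 'tool_pos': array([6.24523436e-01, 3.01312087e-05, 3.02661507e-01]), 'tool_rot': array([-2.22037322e+00, -2.22018715e+00,  2.01269891e-03]), 'contact_force': array([0.61283445, 0.03668043, 0.39485606]), 'wrist_torque': array([ 0.01873897, -0.00137575,  0.0135618 ]), 'grip_force': 0.0, 'opening': 0.0852555462045659}
0.0726
scene {'mtx': array([[465.02718903,   0.        , 319.37789777],
       [  0.        , 465.02718903, 239.26927184],
       [  0.        ,   0.        ,   1.        ]]), 'R': array([[ 0.38332321,  0.92361364,  0.00107942],
       [ 0.75992445, -0.31472334, -0.568739  ],
       [-0.52495538,  0.21883114, -0.82251735]]), 't': array([-0.29990731, -0.43081817,  1.12451423])}
side {'mtx': array
[... 184 characters left out ...]
461, -0.01740355],
       [-0.4473799 , -0.46491665, -0.76400506],
       [ 0.51012168,  0.56901889, -0.64497549]]), 't': array([-0.42723628,  0.37256555,  0.78406925])}
wrist {'mtx': array([[371.64829954,   0.        , 319.04630288],
       [  0.        , 371.64829954, 234.43363457],
       [  0.        ,   0.        ,   1.        ]]), 'tool_from_camera': array([[ 7.42528340e-04, -9.64853294e-01, -2.62788069e-01,
         6.70948366e-02],
       [ 9.99998875e-01,  3.73923536e-04,  1.45267687e-03,
        -8.08177797e-04],
       [-1.30335741e-03, -2.62788852e-01,  9.64852486e-01,
        -7.04414016e-02],
       [ 0.00000000e+00,  0.00000000e+00,  0.00000000e+00,
         1.00000000e+00]])}
```

View pics/scene0.png

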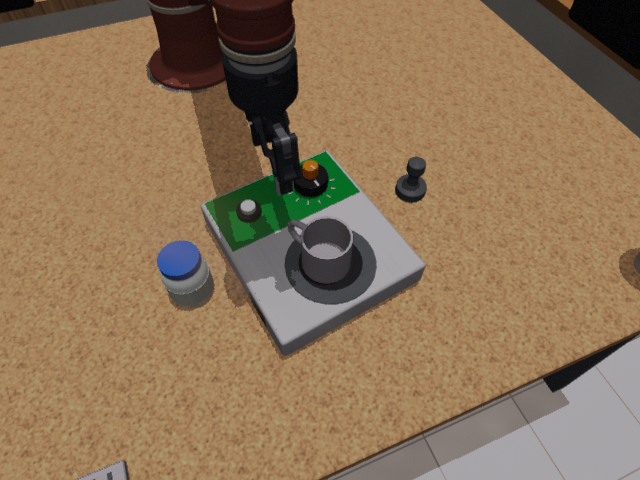

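View pics/wrist0.png

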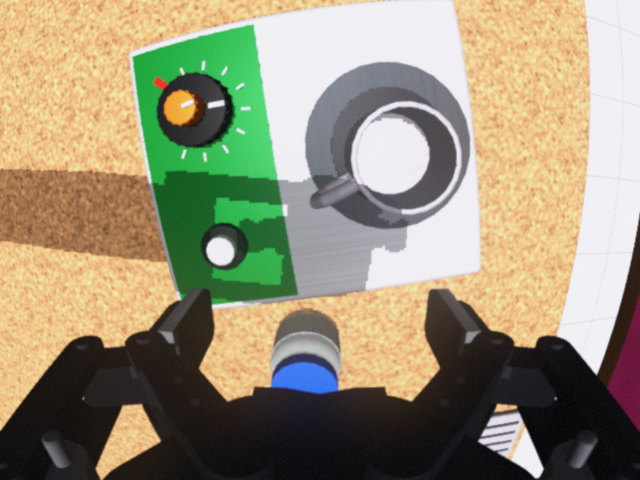

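The wrist view shows the ring at about (195,108), the orange knob at (182,106), the ring's white line at (216,105), the red bar at (160,84) and the button at (222,250). The jug is to the right and the jar is below. Next I measure with depth.

```bash
cat >> h.py <<'E'
def wristpts(o,d):
    m=ctrl.camera_model("wrist");K=np.array(m["mtx"]);T=np.array(m["tool_from_camera"])
    v,u=np.mgrid[:480,:640];a=(u-K[0,2])/K[0,0];b=(v-K[1,2])/K[1,1];r=np.hypot(a,b)+1e-9
    s=np.tan(np.minimum(r,1.4))/r
    P=np.stack([a*s*d,b*s*d,d],-1)@T[:3,:3].T+T[:3,3]
    P=P@Ro.from_rotvec(o["tool_rot"]).as_matrix().T+o["tool_pos"]
    P[d<=0]=np.nan
    return P
def wrist_on_plane(o,uv,z):
    m=ctrl.camera_model("wrist");K=np.array(m["mtx"]);T=np.array(m["tool_from_camera"])
    uv=np.atleast_2d(uv).astype(float);a=(uv-K[:2,2])/K[0,0];r=np.linalg.norm(a,axis=1,keepdims=True)+1e-9
    D=np.hstack([a/r*np.sin(r),np.cos(r)])@T[:3,:3].T
    R=Ro.from_rotvec(o["tool_rot"]).as_matrix();D=D@R.T;c=R@T[:3,3]+o["tool_pos"]
    return c+D*((z-c[2])/D[:,2])[:,None]
def circ(p):
    A=np.c_[2*p[:,:2],np.ones(len(p))];s=np.linalg.lstsq(A,(p[:,:2]**2).sum(1),rcond=None)[0]
    return s[:2],np.sqrt(s[2]+s[0]**2+s[1]**2)
E
cat > meas.py <<'E'
from h import *
import sys
def run(o,im,d,c0):
    P=wristpts(o,d);hsv=cv2.cvtColor(im,cv2.COLOR_BGR2HSV);H,S,V=[hsv[...,i].astype(int) for i in range(3)]
    near=np.linalg.norm(P[...,:2]-c0,axis=-1)<.045
    # ring: non-green, non-orange by height
    m=near&(P[...,2]>.080)&(P[...,2]<.094)
    top=P[m];print("ringtop z",np.median(top[:,2]),len(top))
    def outline(mask,z):
        mask=cv2.morphologyEx(mask.astype(np.uint8),cv2.MORPH_OPEN,np.ones((3,3)))
        c=max(cv2.findContours(mask,0,2)[0],key=cv2.contourArea)[:,0]
        return wrist_on_plane(o,c,z)
    q=outline(m|(near&(P[...,2]>.08)),.088);c,r=circ(q);print("ring circle",c,r)
    og=near&(H>5)&(H<22)&(S>150)&(P[...,2]>.107);q=outline(og|(near&(P[...,2]>.107)),.112);ct,rt=circ(q);print("knob circle",ct,rt)
    w=near&(S<60)&(V>150)&(P[...,2]>.083)&(P[...,2]<.093)
    v,u=np.nonzero(w);wm=wrist_on_plane(o,np.c_[u,v],.088).mean(0)[:2]
    red=near&((H<6)|(H>174))&(S>170)&(V>120)&(P[...,2]<.07)
    red=(np.linalg.norm(P[...,:2]-c0,axis=-1)<.06)&((H<6)|(H>174))&(S>170)&(V>120)&(P[...,2]<.07)
    v,u=np.nonzero(red);rm=wrist_on_plane(o,np.c_[u,v],.060).mean(0)[:2] if len(u) else np.nan
    w2=near&(S<60)&(V>150)&(P[...,2]>.105);v,u=np.nonzero(w2);tm=wrist_on_plane(o,np.c_[u,v],.112).mean(0)[:2] if len(u) else np.nan
    a=lambda p:np.arctan2(*(p-c)[::-1])
    print("white ang",a(wm),np.linalg.norm(wm-c),"red ang",a(rm) if len(np.atleast_1d(rm))>1 else None, "timer",tm, "ring val",a(rm)-a(wm))
    return c
E
python3 - <<'E'
from h import *
from meas import run
im=cv2.imread("pics/wrist0.png");d=np.load("pics/wrist0.npy");o=ctrl.get_obs()
P=wristpts(o,d)
for uv in [(205,125),(182,106),(222,250),(216,105),(260,300),(500,240),(295,380),(205,270)]: print(uv,P[uv[1],uv[0]])
c=run(o,im,d,P[125,205][:2]+[-.005,.01])
hsv=cv2.cvtColor(im,cv2.COLOR_BGR2HSV);m=((hsv[...,0]>50)&(hsv[...,0]<75)&(hsv[...,1]>150)).astype(np.uint8)
g=max(cv2.findContours(m,0,2)[0],key=cv2.contourArea)[:,0];
q=wrist_on_plane(o,g,.06)[:,:2].astype(np.float32);print("green rect",cv2.minAreaRect(q))
b=(np.linalg.norm(P[...,:2]-P[250,222,:2],axis=-1)<.02)&(hsv[...,1]<60)&(hsv[...,2]>120)
print("btn",P[b][:,2].min(),np.median(P[b],axis=0),P[b].shape)
E
```

```text
(205, 125) [0.53511229 0.07791331 0.08918489]
(182, 106) [0.52468926 0.09221007 0.11212669]
(222, 250) [ 0.54255235 -0.02539264  0.08333357]
(216, 105) [0.54433057 0.09315543 0.08916253]
(260, 300) [ 0.56881362 -0.08130796  0.06111636]
(500, 240) [ 0.82888647 -0.04049086  0.00129358]
(295, 380) [ 0.60223541 -0.14343437  0.10091886]
(205, 270) [ 0.51762658 -0.05271202  0.05955186]
ringtop z 0.08831607700623048 3098
ring circle [0.52348264 0.09127555] 0.029842341536439315
knob circle [0.52329372 0.09141649] 0.012787439173874097
white ang 0.15068122483674967 0.020548043822340205 red ang 2.5180652717410297 timer [0.52850051 0.09399464] ring val 2.36738404690428
green rect ((0.5281269550323486, 0.042505860328674316), (0.11334110796451569, 0.23192176222801208), 8.400023460388184)
btn 0.07075280009465174 [ 0.54027044 -0.02650797  0.0822395 ] (663, 3)
```

>>> apply_moves --rows '[0.05,-0.056,0.05,0,0,0.27,0.1,-0.112,0.1,0,0,0.55,0.152,-0.1685,0.171,0,0,0.833,0.152,-0.1685,0.171,0,0,0.833,0.152,-0.1685,0.171,0,0,0.833,0.152,-0.1685,0.171,0,0,0.833,0.152,-0.1685,0.171,0,0,0.833,0.152,-0.1685,0.171,0,0,0.833,0.152,-0.1685,0.171,0,0,0.833,0.152,-0.1685,0.171,0,0,0.833,0.152,-0.1685,0.171,0,0,0.833,0.152,-0.1685,0.171,0,0,0.833,0.152,-0.1685,0.171,0,0,0.833,0.152,-0.1685,0.171,0,0,0.833]' --grip 1 --grip_force 25

```text
t: 1.55
tool_pos: [0.5239, 0.0912, 0.2013]
tool_rot: [-3.114, -0.412, -0.0]
contact_force: [-0.4, -0.2, 0.6]
opening: 0.0853
grip_force: 0.0
```

```bash
cat > look.py <<'E'
from h import *
from meas import run
import sys
n=sys.argv[1];o=ctrl.get_obs();im,d=ctrl.get_image("wrist");cv2.imwrite(f"pics/{n}.png",im)
print(o["t"],o["q"][5],o["tool_pos"],o["tool_rot"],o["contact_force"],o["wrist_torque"],ctrl.tip_extent)
R=Ro.from_rotvec(o["tool_rot"]).as_matrix();print(R.round(4))
try: c=run(o,im,d,np.array([.5234,.0913])); print("offset to ring in tool",R.T@(np.r_[c,.088]-o["tool_pos"]))
except Exception as e: print("ERR",e)
E
python3 look.py w1
```

```text
1.55 1.3402841842103141 [0.52389893 0.09117676 0.20131629] [-3.11449798e+00 -4.11653515e-01 -7.64483546e-05] [-0.36859008 -0.21791701  0.63273038] [ 0.010233    0.02242283 -0.00066684] 0.0726
[[ 0.9657  0.2598  0.    ]
 [ 0.2598 -0.9657  0.    ]
 [ 0.     -0.     -1.    ]]
ringtop z 0.08832882565392133 6888
ring circle [0.37286598 0.05021126] 0.12156624925347632
knob circle [0.40085086 0.057912  ] 0.10568927702212266
white ang 0.2518862117858515 0.17648908442955832 red ang 0.5535700716560348 timer [0.52861737 0.0940447 ] ring val 0.30168385987018326
offset to ring in tool [-0.15649527  0.00031935  0.11330858]
```

View pics/w1.png

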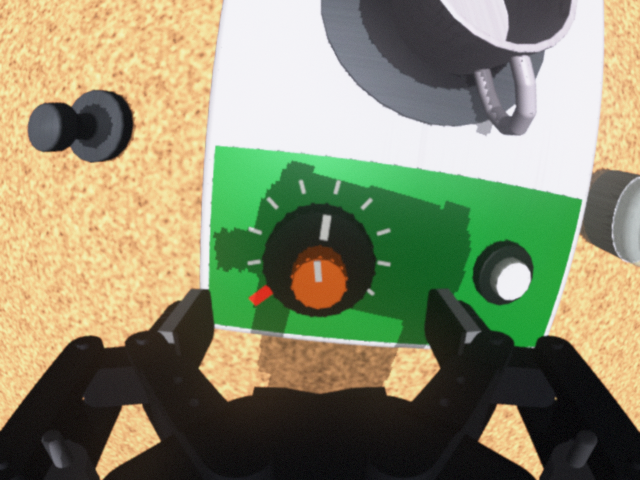

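The ring (318,262) is centred between the fingers, with its white line at (326,228) and the red bar at (260,296). I'll fix the mask so it excludes the fingers.

```bash
sed -i 's/(P\[...,2\]>.08)),.088/(P[...,2]>.08)\&(P[...,2]<.116)),.088/; s/(P\[...,2\]>.107)),.112/(P[...,2]>.107)\&(P[...,2]<.116)),.112/; s/<.045$/<.036/' meas.py; python3 look.py w2; python3 - <<'E'
from h import *
o=ctrl.get_obs();im,d=ctrl.get_image("wrist");P=wristpts(o,d)
R=Ro.from_rotvec(o["tool_rot"]).as_matrix()
Q=(P-o["tool_pos"])@R
m=(np.abs(Q[...,1])>.03)&(np.abs(Q[...,1])<.065)&(Q[...,2]<.085)&(np.abs(Q[...,0])<.03)
print("finger z extents",np.nanpercentile(Q[m][:,2],[50,95,99,100]))
E
```

```text
1.6 1.34044975439952 [0.52388256 0.09119269 0.20129263] [-3.11451828e+00 -4.11446520e-01  8.12619370e-05] [ 0.13378911 -0.09043175 -0.11153348] [-0.01465821  0.00973103  0.03428199] 0.0726
[[ 9.657e-01  2.597e-01 -1.000e-04]
 [ 2.597e-01 -9.657e-01  0.000e+00]
 [-0.000e+00 -0.000e+00 -1.000e+00]]
ringtop z 0.08829616690661844 6901
ring circle [0.52291972 0.09191408] 0.029943377719183855
knob circle [0.52305453 0.09209993] 0.01291683745002821
white ang 0.11131189795719161 0.020938898835270173 red ang 2.5269087012188387 timer [0.52854215 0.09406319] ring val 2.4155968032616473
offset to ring in tool [-0.00073689 -0.00094427  0.11329268]
finger z extents [-0.00552648  0.04459323  0.05458984  0.05976572]
```

>>> apply_moves --rows '[-0.001,-0.0012,0.03,0,0,0,-0.001,-0.0012,0.06,0,0,0,-0.001,-0.0012,0.08,0,0,0,-0.001,-0.0012,0.095,0,0,0,-0.001,-0.0012,0.105,0,0,0,-0.001,-0.0012,0.109,0,0,0,-0.001,-0.0012,0.109,0,0,0,-0.001,-0.0012,0.109,0,0,0]'

```text
t: 2.5
tool_pos: [0.5236, 0.0918, 0.1366]
tool_rot: [3.114, 0.411, 0.002]
contact_force: [0.7, 0.4, 0.3]
opening: 0.085
grip_force: 0.0
```

>>> apply_moves --rows '[0,0,0,0,0,0,0,0,0,0,0,0,0,0,0,0,0,0,0,0,0,0,0,0,0,0,0,0,0,0,0,0,0,0,0,0,0,0,0,0,0,0,0,0,0,0,0,0,0,0,0,0,0,0,0,0,0,0,0,0]' --grip 0.5 --grip_force 25

```text
t: 3.5
tool_pos: [0.5236, 0.0914, 0.1367]
tool_rot: [3.114, 0.411, 0.001]
contact_force: [-0.8, -2.6, 5.1]
opening: 0.0592
grip_force: 27.1
```

```bash
python3 look.py w3; python3 - <<'E'
from h import *
im,d=ctrl.get_image("side");p=proj("side",[.523,.0915,.1]).astype(int);c=im[max(p[1]-75,0):p[1]+75,max(p[0]-100,0):p[0]+100]
cv2.imwrite("pics/s3.png",cv2.resize(c,None,fx=3,fy=3))
E
```

```text
3.5 1.3419345919129475 [0.52358482 0.09142886 0.13674959] [3.11361039e+00 4.10868978e-01 1.41304923e-03] [-0.77333151 -2.57869319  5.11305372] [-0.55705208  0.2319976  -0.02141665] 0.0726
[[ 9.658e-01  2.594e-01  1.000e-03]
 [ 2.594e-01 -9.658e-01 -9.000e-04]
 [ 8.000e-04  1.100e-03 -1.000e+00]]
ringtop z 0.08830118110545537 13672
ring circle [0.52223952 0.09106304] 0.03373848293557293
knob circle [0.52362756 0.0921206 ] 0.01312443428377726
white ang 0.14752705898111465 0.02146418954248243 red ang 2.53645591242318 timer [0.52867304 0.09440557] ring val 2.388928853442065
offset to ring in tool [-1.43131753e-03 -4.92637775e-05  4.87484892e-02]
```

View pics/s3.png

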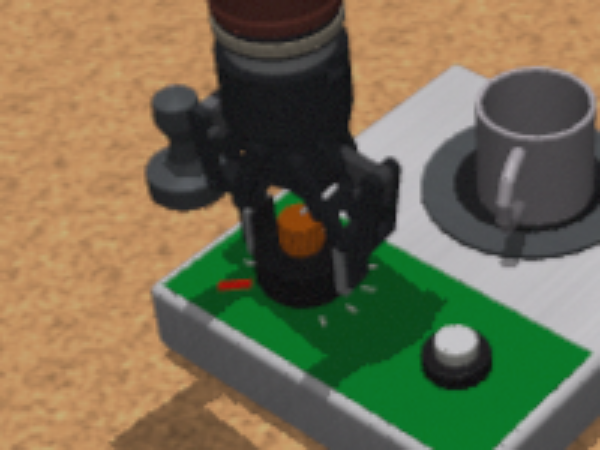

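The ring is gripped at 27 N between the pads, clear of the panel and the knob. Now turning anticlockwise by 60°.

>>> apply_moves --rows '[0,0,0,0,0,-0.02,0,0,0,0,0,-0.05,0,0,0,0,0,-0.085,0,0,0,0,0,-0.12,0,0,0,0,0,-0.16,0,0,0,0,0,-0.2,0,0,0,0,0,-0.24,0,0,0,0,0,-0.28,0,0,0,0,0,-0.32,0,0,0,0,0,-0.36,0,0,0,0,0,-0.4,0,0,0,0,0,-0.44,0,0,0,0,0,-0.48,0,0,0,0,0,-0.52,0,0,0,0,0,-0.56,0,0,0,0,0,-0.6,0,0,0,0,0,-0.63,0,0,0,0,0,-0.65,0,0,0,0,0,-0.6667,0,0,0,0,0,-0.6667]'

```text
t: 5.6
tool_pos: [0.523, 0.0921, 0.1367]
tool_rot: [-2.491, -1.912, 0.0]
contact_force: [-4.7, -0.4, 7.5]
opening: 0.0588
grip_force: 27.4
```

```bash
python3 look.py w4
```

```text
5.6 0.2948089639054278 [0.5230179  0.0920829  0.13673469] [-2.49110403e+00 -1.91198213e+00  9.87414523e-05] [-4.66484125 -0.4385942   7.54176741] [-0.12823445  0.64210111 -0.16689875] 0.0726
[[ 2.586e-01  9.660e-01 -9.000e-04]
 [ 9.660e-01 -2.586e-01  1.000e-03]
 [ 8.000e-04 -1.100e-03 -1.000e+00]]
ringtop z 0.08839143688901371 13609
ring circle [0.52323656 0.09144371] 0.0336421924869608
knob circle [0.52233798 0.09340934] 0.013181874633641752
white ang 1.221516432966798 0.02159037908860386 red ang 2.5271022912248196 timer [0.53010287 0.09462199] ring val 1.3055858582580215
offset to ring in tool [-0.00059782  0.00042963  0.04873381]
```

>>> apply_moves --rows '[0,0,0,0,0,-0.02,0,0,0,0,0,-0.05,0,0,0,0,0,-0.09,0,0,0,0,0,-0.13,0,0,0,0,0,-0.17,0,0,0,0,0,-0.22,0,0,0,0,0,-0.27,0,0,0,0,0,-0.32,0,0,0,0,0,-0.37,0,0,0,0,0,-0.42,0,0,0,0,0,-0.47,0,0,0,0,0,-0.52,0,0,0,0,0,-0.57,0,0,0,0,0,-0.62,0,0,0,0,0,-0.66,0,0,0,0,0,-0.69,0,0,0,0,0,-0.71,0,0,0,0,0,-0.72,0,0,0,0,0,-0.72,0,0,0,0,0,-0.72]'

```text
t: 7.65
tool_pos: [0.5222, 0.0919, 0.1367]
tool_rot: [-1.078, -2.947, 0.002]
contact_force: [-9.1, -1.9, 10.6]
opening: 0.059
grip_force: 27.7
```

```bash
python3 look.py w5; python3 -c "
import cv2,numpy as np
a=[cv2.resize(cv2.imread(f'pics/{n}.png')[150:450,190:450],None,fx=1.5,fy=1.5) for n in('w4','w5')]
cv2.imwrite('pics/c5.png',np.hstack(a))"
```

```text
7.65 -0.8357361352341499 [0.52215513 0.09185225 0.1366883 ] [-1.07837097e+00 -2.94664873e+00  1.78006002e-03] [-9.05895788 -1.89680615 10.56488756] [-0.26388279  1.3466804  -0.19698061] 0.0726
[[-7.638e-01  6.455e-01 -4.000e-03]
 [ 6.455e-01  7.638e-01  2.000e-04]
 [ 3.200e-03 -2.400e-03 -1.000e+00]]
ringtop z 0.08846454421155331 13601
ring circle [0.52231503 0.09184351] 0.033645060451387244
knob circle [0.52062622 0.09288626] 0.01321339337555887
white ang 2.3048802613352786 0.02202697618504366 red ang 2.5124984450393555 timer [0.52614463 0.09689784] ring val 0.20761818370407692
offset to ring in tool [-0.00028338  0.00021231  0.04868728]
```

View pics/c5.png

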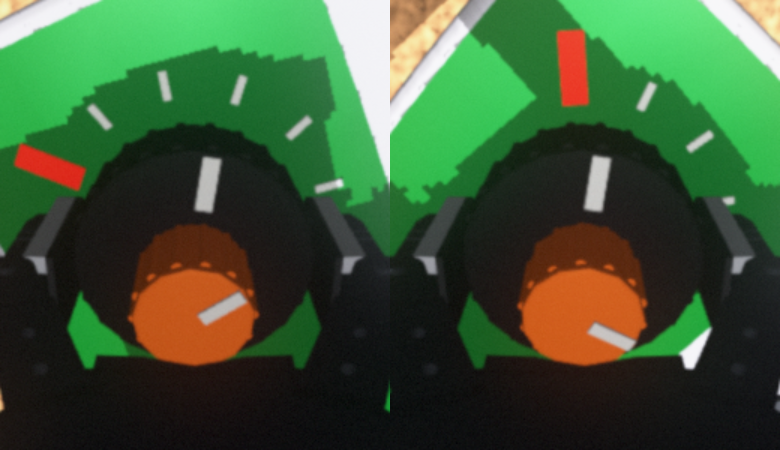

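```bash
cat > tm.py <<'E'
from h import *
# tool poses recorded
pose={"wrist0":([.624523,.00003,.302662],[-2.22037322,-2.22018715,.002]),"w1":([.5239,.09118,.20132],[-3.11449798,-.411653515,-7.6e-5]),"w3":([.52358,.09143,.13675],[3.11361,.410869,.001413]),
"w4":([.523018,.092083,.136735],[-2.49110403,-1.91198213,9.87e-5]),"w5":([.522155,.091852,.136688],[-1.07837097,-2.94664873,.00178])}
def tmark(im,o):
    hsv=cv2.cvtColor(im,cv2.COLOR_BGR2HSV)
    og=cv2.inRange(hsv,(5,150,140),(22,255,255));c=max(cv2.findContours(og,0,2)[0],key=cv2.contourArea)
    hull=np.zeros(og.shape,np.uint8);cv2.drawContours(hull,[cv2.convexHull(c)],-1,255,-1);hull=cv2.erode(hull,np.ones((3,3)))
    w=(hull>0)&(hsv[...,1]<110)&(hsv[...,2]>110)
    v,u=np.nonzero(w);p=wrist_on_plane(o,np.c_[u,v],.112)[:,:2].astype(np.float32)
    (cx,cy),(a,b),_=r=cv2.minAreaRect(p);B=cv2.boxPoints(r);e=B[0]-B[1] if np.linalg.norm(B[0]-B[1])>np.linalg.norm(B[1]-B[2]) else B[1]-B[2]
    th=np.arctan2(e[1],e[0]);
    if abs(th)>1.9: th-=np.sign(th)*np.pi
    print("timer mark centre",cx,cy,"size",a,b,"dir",th,len(u))
if __name__=="__main__":
    for n,(p,r) in pose.items(): print(n,end=" ");tmark(cv2.imread(f"pics/{n}.png"),dict(tool_pos=np.array(p),tool_rot=np.array(r)))
E
python3 tm.py
```

```text
wrist0 timer mark centre 0.5292903184890747 0.09427061676979065 size 0.010822225362062454 0.003960818517953157 dir 0.28767943 72
w1 timer mark centre 0.5298519134521484 0.09335321933031082 size 0.010096407495439053 0.0031212875619530678 dir 0.34970927 144
w3 timer mark centre 0.5298274159431458 0.09341569244861603 size 0.010477792471647263 0.0030200958717614412 dir 0.33628845 294
w4 timer mark centre 0.5295131206512451 0.09396365284919739 size 0.010290038771927357 0.0033883911091834307 dir 0.3419876 307
w5 timer mark centre 0.5283432006835938 0.09377539157867432 size 0.009369462728500366 0.0033723542001098394 dir 0.34799218 255
```

The timer line's direction has stayed between 0.336 and 0.348 since the ring was gripped, so it hasn't turned. I'll approach the stop slowly.

>>> apply_moves --rows '[0,0,0,0,0,-0.02,0,0,0,0,0,-0.04,0,0,0,0,0,-0.06,0,0,0,0,0,-0.08,0,0,0,0,0,-0.1,0,0,0,0,0,-0.115,0,0,0,0,0,-0.122,0,0,0,0,0,-0.122]'

```text
t: 8.5
tool_pos: [0.522, 0.0917, 0.1367]
tool_rot: [-0.791, -3.036, 0.002]
contact_force: [-8.7, -2.9, 11.3]
opening: 0.0592
grip_force: 27.8
```

```bash
python3 look.py w6 | grep -v "\[\["; cat > tq.py <<'E'
from h import *
print(np.mean([ (ctrl.get_image("wrist"),ctrl.get_obs()["wrist_torque"][2])[1] for _ in range(4)]),ctrl.get_obs()["q"][5],ctrl.get_obs()["contact_force"])
E
python3 tq.py
```

```text
8.5 -1.0275583224981935 [0.52204956 0.09171478 0.13666914] [-7.91080064e-01 -3.03603756e+00  1.92374396e-03] [-8.73725656 -2.87235958 11.30360124] [-0.37903613  1.38201    -0.22257798] 0.0726
 [ 4.880e-01  8.728e-01 -1.000e-04]
 [ 3.700e-03 -2.200e-03 -1.000e+00]]
ringtop z 0.0884617703688955 13575
ring circle [0.52214761 0.09201782] 0.033348006644727146
knob circle [0.52038846 0.09268317] 0.013262436670199855
white ang 2.4965416103726574 0.021804014847413993 red ang 2.510437055957634 timer [0.52863028 0.0973262 ] ring val 0.013895445584976684
offset to ring in tool [-0.00011968  0.00042145  0.04866821]
-0.20717097486828956 -1.0273603599183456 [-9.08405893 -2.64017035 11.5736196 ]
```

>>> apply_moves --rows '[0,0,0,0,0,-0.01,0,0,0,0,0,-0.02,0,0,0,0,0,-0.03,0,0,0,0,0,-0.03]'

```text
t: 9.15
tool_pos: [0.522, 0.0917, 0.1367]
tool_rot: [-0.719, -3.054, 0.002]
contact_force: [-8.8, -1.8, 12.6]
opening: 0.0592
grip_force: 27.8
```

```bash
python3 tq.py
```

```text
-0.20921645043126763 -1.0744469866585626 [-9.13690387 -2.16646844 10.90724583]
```

>>> apply_moves --rows '[0,0,0,0,0,-0.007,0,0,0,0,0,-0.015,0,0,0,0,0,-0.015]'

```text
t: 9.65
tool_pos: [0.522, 0.0917, 0.1367]
tool_rot: [-0.683, -3.062, 0.002]
contact_force: [-9.0, -2.2, 12.6]
opening: 0.0592
grip_force: 27.8
```

```bash
python3 tq.py
```

```text
-0.23937895264922782 -1.0980875325710981 [-8.97105065 -2.943471   11.29857536]
```

>>> apply_moves --rows '[0,0,0,0,0,-0.006,0,0,0,0,0,-0.011,0,0,0,0,0,-0.011]'

```text
t: 10.15
tool_pos: [0.522, 0.0917, 0.1367]
tool_rot: [-0.657, -3.068, 0.002]
contact_force: [-9.2, -2.2, 11.5]
opening: 0.059
grip_force: 27.8
```

```bash
python3 tq.py; python3 look.py w7 | grep ang
```

```text
-0.22651543191671303 -1.1153249911575334 [-9.53313987 -3.06764546 12.72316915]
white ang 2.570455265278886 0.021796084294044664 red ang 2.5026780865330704 timer [0.52840179 0.09897372] ring val -0.06777717874581546
```

>>> apply_moves --rows '[0,0,0,0,0,-0.005,0,0,0,0,0,-0.01,0,0,0,0,0,-0.01]'

```text
t: 10.7
tool_pos: [0.522, 0.0916, 0.1367]
tool_rot: [-0.633, -3.073, 0.002]
contact_force: [-9.9, -3.1, 12.0]
opening: 0.0588
grip_force: 27.8
```

```bash
sed -i 's/range(4)/range(6)/' tq.py; python3 tq.py; python3 look.py w8 | grep ang
```

```text
-0.27627854270252183 -1.130918043954067 [-8.60457007 -3.07375065 11.78860288]
white ang 2.591582240965187 0.0216251198077652 red ang 2.504270485388292 timer [0.52847518 0.09897816] ring val -0.08731175557689541
```

>>> apply_moves --rows '[0,0,0,0,0,-0.003,0,0,0,0,0,-0.006,0,0,0,0,0,-0.006]'

```text
t: 11.35
tool_pos: [0.522, 0.0916, 0.1366]
tool_rot: [-0.619, -3.076, 0.002]
contact_force: [-9.7, -3.0, 10.9]
opening: 0.059
grip_force: 27.8
```

```bash
python3 tq.py
```

```text
-0.27729985403844815 -1.1402568419794423 [-8.48847135 -2.56101561 11.82678133]
```

The torque has risen from 0.21 to 0.28 N m, and the line is about 0.09 rad past the mark (ring plus seat twist), so the ring is on the stop. I'll unwind the seat, then release and lift.

>>> apply_moves --rows '[0,0,0,0,0,0.015,0,0,0,0,0,0.03,0,0,0,0,0,0.045,0,0,0,0,0,0.055,0,0,0,0,0,0.055]'

```text
t: 12.15
tool_pos: [0.522, 0.0917, 0.1366]
tool_rot: [-0.75, -3.046, 0.002]
contact_force: [-8.9, -1.3, 11.4]
opening: 0.0594
grip_force: 27.8
```

```bash
python3 tq.py
```

```text
-0.005517413849866238 -1.0545905273770115 [-8.95969656 -2.7114703  11.75796768]
```

>>> apply_moves --rows '[0,0,0,0,0,0,0,0,0,0,0,0,0,0,0,0,0,0,0,0,0,0,0,0,0,0,0,0,0,0,0,0,0,0,0,0,0,0,0,0,0,0,0,0,0,0,0,0]' --grip 1

```text
t: 13.25
tool_pos: [0.5232, 0.0918, 0.1359]
tool_rot: [0.751, 3.051, 0.0]
contact_force: [-0.2, 0.5, -0.1]
opening: 0.0852
grip_force: 0.0
```

>>> apply_moves --rows '[0,0,-0.01,0,0,0,0,0,-0.03,0,0,0,0,0,-0.06,0,0,0,0,0,-0.09,0,0,0,0,0,-0.11,0,0,0,0,0,-0.11,0,0,0,0,0,-0.11,0,0,0]'

```text
t: 13.95
tool_pos: [0.5231, 0.0918, 0.2021]
tool_rot: [0.751, 3.05, 0.0]
contact_force: [-0.2, -0.5, -0.7]
opening: 0.0856
grip_force: 0.0
```

```bash
python3 look.py w9; python3 - <<'E'
from tm import *
o=ctrl.get_obs();im,d=ctrl.get_image("wrist");tmark(im,o)
P=wristpts(o,d);hsv=cv2.cvtColor(im,cv2.COLOR_BGR2HSV)
b=(np.linalg.norm(P[...,:2]-[.5405,-.027],axis=-1)<.022)&(P[...,2]>.076)&(hsv[...,1]<60)
print(b.sum(),np.median(P[b],axis=0))
E
```

```text
13.95 -1.054631691276372 [0.52311288 0.09175149 0.20213263] [7.50801417e-01 3.05005837e+00 2.57254822e-04] [-0.17360569 -0.4969124  -0.70088001] [ 0.04969528 -0.0174549  -0.01019239] 0.0726
[[-8.857e-01  4.642e-01  5.000e-04]
 [ 4.642e-01  8.857e-01  0.000e+00]
 [-4.000e-04  3.000e-04 -1.000e+00]]
ringtop z 0.08846628477063179 6885
ring circle [0.52114138 0.0922019 ] 0.029881075862907204
knob circle [0.52081631 0.09230283] 0.012889039604848919
white ang 2.498973974809205 0.021140675982521926 red ang 2.5045020052702593 timer [0.54293713 0.07865612] ring val 0.005528030461054545
offset to ring in tool [ 0.00200456 -0.00054759  0.11413163]
timer mark centre 0.5281997323036194 0.0938643291592598 size 0.00908647570759058 0.003336974885314703 dir 0.34764862 129
0 [nan nan nan]
  return _methods._mean(a, axis=axis, dtype=dtype,
  ret = um.true_divide(
```

View pics/w9.png

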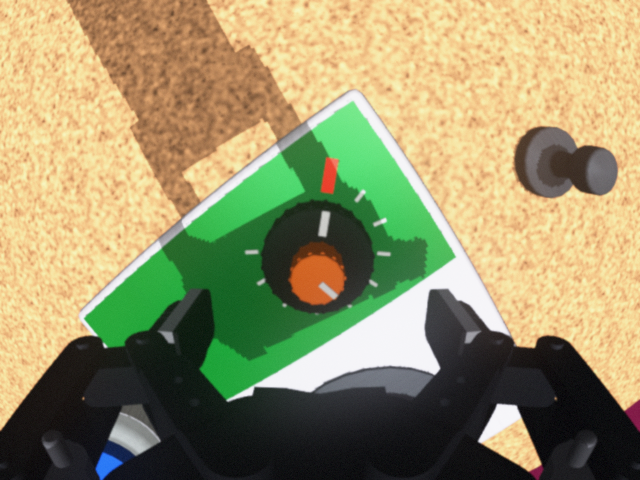

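The white line is now on the red bar (323,222 against 330,175), and the timer line still reads 0.348. Next is the button: fingers shut, move over it, then look.

>>> apply_moves --rows '[-0.03,-0.04,0,0,0,0,-0.07,-0.09,0,0,0,0,-0.1,-0.14,0,0,0,0,-0.118,-0.1627,0,0,0,0,-0.118,-0.1627,0,0,0,0,-0.118,-0.1627,0.01,0,0,0,-0.118,-0.1627,0.025,0,0,0,-0.118,-0.1627,0.035,0,0,0,-0.118,-0.1627,0.04,0,0,0,-0.118,-0.1627,0.04,0,0,0,-0.118,-0.1627,0.04,0,0,0]' --grip 0

```text
t: 15.15
tool_pos: [0.5405, -0.0273, 0.1779]
tool_rot: [0.75, 3.051, 0.0]
contact_force: [0.6, -0.4, -0.6]
opening: -0.0002
grip_force: 0.0
```

```bash
python3 - <<'E'
from h import *
o=ctrl.get_obs();print(o["tool_pos"],o["opening"])
im,d=ctrl.get_image("wrist");s,_=ctrl.get_image("side");p=proj("side",[.5405,-.027,.1]).astype(int)
c=cv2.resize(s[max(p[1]-75,0):p[1]+75,max(p[0]-66,0):p[0]+67],None,fx=3,fy=3)[:450]
cv2.imwrite("pics/b1.png",np.hstack([c,cv2.resize(im,(400,c.shape[0]))]))
E
```

```text
[ 0.54054667 -0.02729229  0.17792175] -0.00021501992684139944
```

View pics/b1.png

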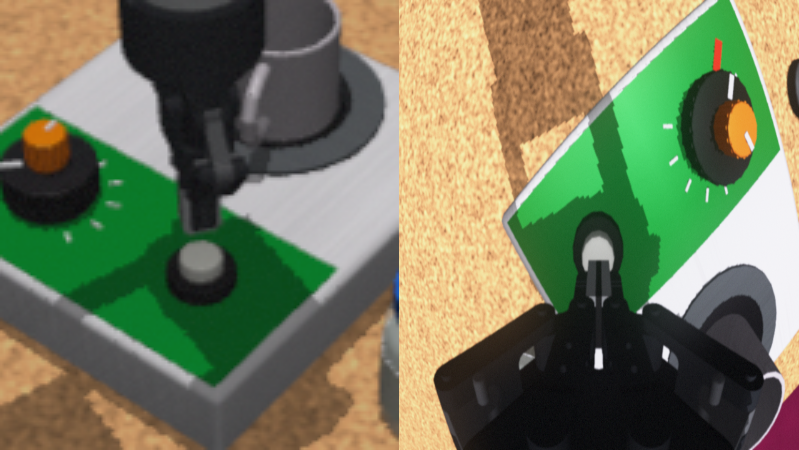

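The shut fingertips are right above the white button (200,258 in the left view) and clear of the jug. Pressing now.

>>> apply_moves --rows '[0,0,0.015,0,0,0,0,0,0.028,0,0,0,0,0,0.035,0,0,0,0,0,0.039,0,0,0,0,0,0.042,0,0,0,0,0,0.044,0,0,0,0,0,0.046,0,0,0,0,0,0.046,0,0,0]'

```text
t: 16.05
tool_pos: [0.5406, -0.0276, 0.1506]
tool_rot: [0.751, 3.05, -0.0]
contact_force: [-2.7, -0.3, 3.0]
opening: -0.0
grip_force: 1.8
```

>>> apply_moves --rows '[0,0,0.0015,0,0,0,0,0,0.003,0,0,0,0,0,0.003,0,0,0]'

```text
t: 16.35
tool_pos: [0.5406, -0.0276, 0.1487]
tool_rot: [0.751, 3.05, -0.0]
contact_force: [-3.4, 0.4, 4.6]
opening: 0.0
grip_force: 2.4
```

>>> apply_moves --rows '[0,0,0.001,0,0,0,0,0,0.002,0,0,0,0,0,0.003,0,0,0,0,0,0.003,0,0,0,0,0,0.003,0,0,0]'

```text
t: 16.85
tool_pos: [0.5407, -0.0276, 0.1485]
tool_rot: [-0.751, -3.05, 0.0]
contact_force: [-7.8, 0.8, 14.0]
opening: 0.0003
grip_force: 6.6
```

The button has bottomed out: 14 N with no further travel. Lifting off.

>>> apply_moves --rows '[0,0,-0.01,0,0,0,0,0,-0.025,0,0,0,0,0,-0.05,0,0,0,0,0,-0.1,0,0,0,0,0,-0.15,0,0,0,0,0,-0.2,0,0,0,0,0,-0.2,0,0,0,0,0,-0.2,0,0,0]'

```text
t: 17.65
tool_pos: [0.541, -0.0277, 0.2682]
tool_rot: [0.75, 3.048, 0.0]
contact_force: [-0.4, -0.2, 0.5]
opening: -0.0
grip_force: 0.0
```

```bash
python3 - <<'E'
from tm import *
from meas import run
o=ctrl.get_obs();im,d=ctrl.get_image("wrist");cv2.imwrite("pics/f.png",im)
run(o,im,d,np.array([.5225,.0917]));tmark(im,o)
P=wristpts(o,d)
near=np.linalg.norm(P[...,:2]-[.5405,-.027],axis=-1)<.011
print(np.nanpercentile(P[near][:,2],[20,50,90]))
E
```

```text
ringtop z 0.08839890403187269 3914
ring circle [0.52140795 0.09061956] 0.030015156042508043
knob circle [0.52139691 0.09061787] 0.012951920171890277
white ang 2.3777766849514927 0.0208384518777527 red ang 2.4712575447459857 timer [0.52860844 0.09432991] ring val 0.09348085979449294
timer mark centre 0.5281035900115967 0.09408197551965714 size 0.009536001831293106 0.003822926664724946 dir 0.30383348 79
[0.08379437 0.23425203 0.28397625]
```

View pics/f.png

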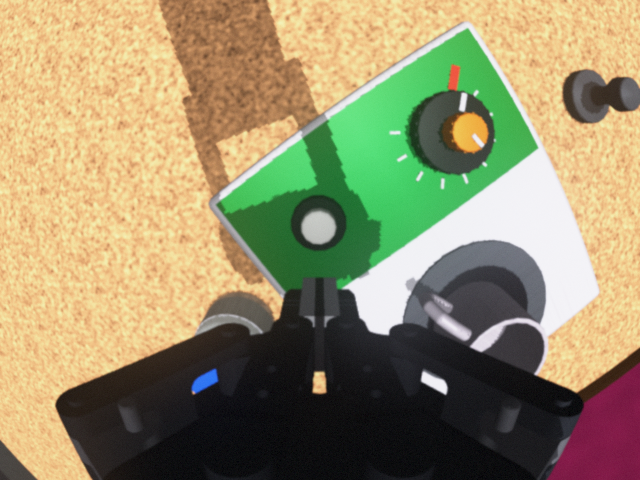

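The button is out again (318,225). The oblique view reads 0.09 rad for the ring, so I'll recheck it from straight above.

>>> apply_moves --rows '[0.04,0.05,0,0,0,0,0.08,0.11,0,0,0,0,0.119,0.1625,0,0,0,0,0.119,0.1625,0,0,0,0,0.119,0.1625,0,0,0,0,0.119,0.1625,0.03,0,0,0,0.119,0.1625,0.06,0,0,0,0.119,0.1625,0.06,0,0,0,0.119,0.1625,0.06,0,0,0]'

```text
t: 18.6
tool_pos: [0.5224, 0.0909, 0.23]
tool_rot: [-0.753, -3.048, 0.001]
contact_force: [0.0, -0.6, -0.1]
opening: 0.0002
grip_force: 0.0
```

```bash
python3 - <<'E'
from tm import *
from meas import run
for i in range(2):
    o=ctrl.get_obs();im,d=ctrl.get_image("wrist")
    run(o,im,d,np.array([.5225,.0917]));tmark(im,o)
print(o["tool_pos"],o["t"])
E
```

```text
ringtop z 0.08848191701574007 5099
ring circle [0.52070392 0.09246283] 0.029496961943539398
knob circle [0.5205774  0.09261859] 0.0125291714443654
white ang 2.4817137658516306 0.020159196552297108 red ang 2.5015238791066814 timer [0.54976269 0.09748448] ring val 0.019810113255050776
timer mark centre 0.5282003283500671 0.09379205852746964 size 0.008745288476347923 0.0033136680722236633 dir 0.33973145 89
ringtop z 0.08849212479240201 5048
ring circle [0.52101351 0.0924612 ] 0.02947376067129983
knob circle [0.5211695  0.09233161] 0.012793758701187931
white ang 2.499493893750258 0.020689701578288682 red ang 2.5097053382769854 timer [0.54969381 0.09709777] ring val 0.010211444526727398
timer mark centre 0.5282219648361206 0.09381288290023804 size 0.00917191244661808 0.0033867936581373215 dir 0.33991265 97
[0.52285342 0.09111825 0.23105072] 18.65
```

```bash
python3 -c "
from station import ctrl
print(ctrl.finish_job())"
```

```text
the job is handed in; nothing more can be done
None
```

I handed the job in at about 19 s: the heat ring is down at its stop (0.01–0.02 rad by camera, at most 0.28 N m put on it), the timer knob is unmoved, the button was pressed fully in and is out again, and the jug, jar and tamper were not touched; no verdict came back.

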